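# Mesh the loose crank onto the reel winder and wind to the stop

### The job

Get the bench reel winder ready: slide its dust hood up the slope to its stop, put the loose knobbed crank (not the T-handled key) on the five-toothed drive stub so that the teeth mesh and it is pushed fully home, then wind it clockwise until the drive comes to its stop. Leave the crank on the stub, let go, and do not shift the T-key, the carton, the parts bin or the spool.

Things in the scene. Friction and masses are not known exactly. Their poses are not given: they have to be found in the camera images.
- winder: Fixed reel winder, a grey housing 150 mm wide with a flat face sloping 30 degrees, rising along its x axis, away from the robot. Origin: on the bench straight below the point where the stub's axis meets the face, which is 85 mm up. The face runs from 70 mm below that point to 175 mm above it, along the slope. A low reel behind it turns with the drive.
- drive_seat (a point): Centre of the top of the steel flange (68 mm across, 6 mm above the face) on which the crank seats. z: the stub's axis, square to the face, outward. x: along the middle of one tooth, turning with the drive. Above this point the stub stands 22 mm: five radial teeth 72 degrees apart, 9 mm wide (6.5 in the top 4 mm), tips at 24 mm radius, core of 13 mm radius.
- drive (a joint): Turn of the drive, rad, 0 to 1.6, growing clockwise as seen looking down on the sloping face; 1.6 is the firm stop. At 0 the x axis of drive_seat points straight up the slope. It stays where it is left; about 0.2 Nm turns it.
- hood (a joint): Travel of the dust hood, m: at 0 it covers the stub, centred on its axis; it slides straight up the slope to its stop at 0.085 and stays where it is left; 4 to 6 N moves it. It may start a little open. Hood: aluminium, 76 mm along the slope, 74 mm wide, flat top 38 mm above the face.
- hood_fin (a point): Middle of the top edge, 65 mm above the face, of the push fin on the middle of the hood: 44 mm wide across the slope, 6 mm thick along it, 27 mm tall. x: up the slope; z: square to the face, outward. The open hood still blocks the crank's arm from pointing up the slope: keep the arm 55 degrees or more from straight uphill while fitting and winding.
- crank: Loose dark steel crank, 0.4 kg, standing upright on its hub. Origin: centre of the hub's underside (socket mouth), which meets drive_seat when home. z: hub axis, up; x: along the arm. Hub 68 mm across, 34 tall; socket 24 deep with five slots 72 degrees apart, one right under the arm (+x). When meshed, play is about 7 degrees each way and 2 mm sideways.
- crank_grip (a point): Middle of the crank's grip block, on the hub axis 54 mm above its underside. The block is 50 mm along the crank's x, 30 mm along y, from 34 to 74 mm above the underside.
- crank_knob (a point): Centre of the top of the crank's black knob, 90 mm from the hub axis along x, 70 mm above the underside; the knob is 22 mm across. The arm under it is 16 mm wide, 23 to 34 mm above the underside, and ends 104 mm from the axis.
- tkey: Loose T-handled key of another machine, to be left alone: square 46 mm hub 50 mm tall, with a bar 22 mm square and 120 mm long (along its y) on top, 72 mm tall in all. Origin: centre of the underside. It and the crank may swap places.
- carton: Closed carton 130 x 120 mm, 110 mm tall, to be left alone. Origin: centre of the underside.
- partsbin: Open orange parts bin 130 x 150 mm, 90 mm tall, to be left alone. Origin: centre of the underside.
- spool: Empty spool 80 mm across, 52 mm tall, standing on the bench in front of the winder, to be left alone. Origin: centre of the underside.
Things that resemble listed ones, but are neither listed nor needed, are in the scene too. Leave any yellow look-alike of the crank alone.

How it is judged:
By the outcome, as a careful person would: the job done as asked, in the order asked, and still so for the second after the job is handed in, with the robot touching nothing.
It also fails if it takes over 51 s, if anything falls off the work surface, if the arm or the gripper's body presses on something with over 40 N, if the wrist force passes 120 N, or if a joint passes its speed limit or range.

### The arm

A 7-joint arm with a two-finger parallel gripper is mounted at the origin on the work surface. World frame = base frame: x ahead of the robot, y to its left, z up, the work surface at z = 0. Lengths are in m, angles in rad, forces in N, time in s.
With the tool pointing down it reaches from about 0.4 to 0.85 m from the base axis. Payload 4.5 kg.
Tool frame: the origin (TCP) lies between the finger pads; the fingertips stand 11 mm ahead of it and the grasp point (between the pads) lies 8 mm behind it (r.nose_length is the distance from the TCP to the fingertips, in m); z points along the fingers, y is the line along which they close (so a half turn about z gives the same grasp; the last joint's range is limited). The gripper opens to 88 mm and grips with 3 to 60 N. Pads are 18 mm wide; open, the fingers measure 123 mm over their backs; the gripper's body (75 mm by 187 mm) begins 45 mm behind the grasp point.
Start: joints at [-1.254, 0.689, -0.195, 1.565, 0.157, 0.902, -0.215], TCP at [0.174, 0.6, 0.25] pointing down, gripper open.
Joint ranges: [-3.01, 3.01], [-0.46, 2.08], [-1.47, 1.51], [0.13, 2.56], [-1, 4.14], [0.04, 2.09], [-2.66, 2.66]. Speed limits (rad/s): [2.57, 2.57, 3.14, 3.14, 3.14, 3.14, 3.14].

### API

Orientations are given as a unit quaternion [x, y, z, w].
In Python, from plant import get_state, snapshot, camera_model, r gives the robot as it stands.
- The arm moves only by the shell command python3 -m inch 'ROWS' [FORCE]. ROWS is text: rows parted by semicolons, each of 7 numbers parted by spaces: the opening, from -1 (shut) to 1 (fully open), then the shift along the tool's x, y, z in m, then the turn, a rotation vector about the tool's x, y, z in rad. A call has 1 to 20 rows; each row shifts and turns the commanded pose from where the row before left it, along the tool's axes as they then stand; what a row does not reach is not made up. A row lasts 1/12 s, in which the tool goes at most 41.7 mm and 7.16 degrees, less where a joint would pass 70% of its speed; a pose out of reach is approached as far as the arm can. A call is refused whole if a number of a shift passes 0.0417 or a number of a turn 0.125, either way. A call with a gripper value outside its range is refused whole. The fingers move at their own pace and stop on an object; FORCE is the grip in N (left out, the last holds). Time passes only in rows, so rows that do not move let the fingers close. It gives the time, the measured TCP pose, the force, the opening and the grip force at its end, in the units of the state.
- get_state(): the state, without advancing time (a new reading comes with each control period).
- snapshot(name): name is "side" or "top" or "wrist"; returns (picture, depth): 480x640x3 uint8, red, green, blue; 480x640 float32, m along the optical axis (not along the pixel's ray), 0 where there is no reading.
- camera_model(name): a dict with "intrinsics" (3x3 intrinsics, pixels), "view" (4x4, takes a point from world to camera coordinates). Camera axes: x right, y down, z forward; pixel columns grow to the right and rows downward; lengths in m; the calibration is good to about 2 mm. A picture is of the moment at which its call begins: read the wrist's pose just before it. camera_model takes no time and is no camera call; for the wrist camera it gives the pose at the moment of the call.
- r.finish_job(): hands the job in; it is judged then, once.
The state is a dict: "clock": time; "q": joint angles; "qd": joint speeds; "joint_torque": joint torques, N m; "tool_pos": TCP position; "eef_rot": TCP orientation; "contact_force": force on the tool from outside, world axes, zero at the start; "moment": the same for the moment, N m; "opening": opening from 0.0 (shut) to 1.0 (fully open); "finger_force": force on a finger pad.
Only numpy, scipy, OpenCV 4.12 (cv2) and the standard library are available. Lean on these libraries where they do the work, as an engineer would, in place of code of your own. Each camera call takes 0.05 s, during which the arm holds its last target. There are 200 camera calls.

## Working session

There is one attempt and no reset: what is moved stays moved. The work goes in short steps, Python scripts to look and compute and a shell command to move; the robot and the scene stay as the last step left them, time stands still between calls to the robot, and variables do not carry over. Pictures are saved under pics/ and viewed, at most 10 in all, crops included, and the job is handed in when it is done.

```bash
ls; mkdir -p pics; python3 - <<'E'
from plant import get_state, snapshot, camera_model, r
import cv2,numpy as np
for n in("top","side"):
    p,d=snapshot(n); cv2.imwrite(f"pics/{n}0.png",p[:,:,::-1]); np.save(f"pics/{n}0.npy",d)
    m=camera_model(n); print(n,np.round(m["intrinsics"],1).tolist(),np.round(m["view"],3).tolist())
s=get_state(); print({k:np.round(v,3).tolist() for k,v in s.items()}, r.nose_length)
E
```

```text
pics
top [[578.3, 0.0, 318.6], [0.0, 578.3, 243.2], [0.0, 0.0, 1.0]] [[-0.009, -1.0, 0.024, -0.077], [-0.985, 0.005, -0.175, 0.558], [0.175, -0.025, -0.984, 1.243], [0.0, 0.0, 0.0, 1.0]]
side [[482.7, 0.0, 309.8], [0.0, 482.7, 240.6], [0.0, 0.0, 1.0]] [[0.986, -0.167, 0.018, -0.533], [-0.075, -0.536, -0.841, 0.091], [0.151, 0.827, -0.541, 1.021], [0.0, 0.0, 0.0, 1.0]]
{'clock': 0.1, 'q': [-1.254, 0.69, -0.195, 1.566, 0.157, 0.903, -0.215], 'qd': [-0.001, -0.002, -0.001, -0.003, -0.002, 0.001, -0.001], 'joint_torque': [-0.004, -52.85, -1.272, -15.384, -0.053, 0.002, 0.0], 'tool_pos': [0.174, 0.6, 0.249], 'eef_rot': [0.141, 0.99, -0.001, -0.0], 'contact_force': [-0.165, 0.284, 0.338], 'moment': [-0.016, -0.017, 0.04], 'finger_force': 0.0, 'opening': 1.002} 0.011
```

View pics/top0.png

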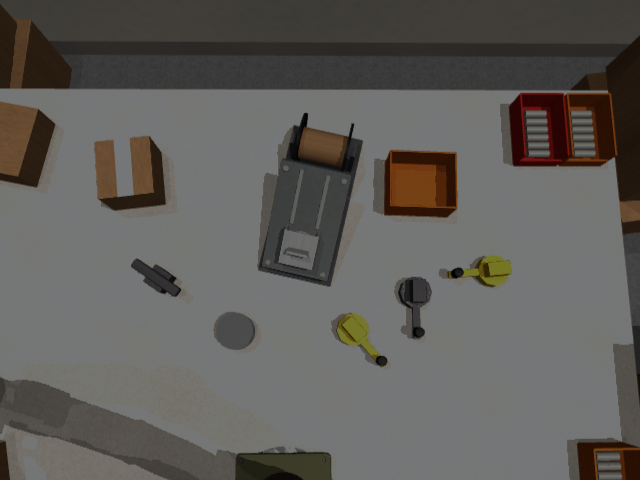

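View pics/side0.png

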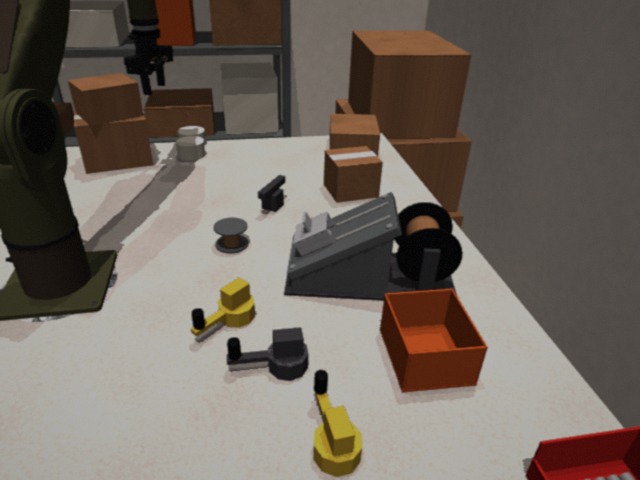

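The top picture shows these crank-like things:
- dark crank at (417,292), with its knob at (419,332)
- yellow look-alikes at (352,330) and (494,270)
- T-key at (157,277)

The dark one with a hub and black knob is the crank. The hood fin is near (296,252). I'll enlarge both areas to confirm.

```bash
cat > h.py <<'E'
import numpy as np,cv2
from scipy.spatial.transform import Rotation as R
from plant import get_state, snapshot, camera_model, r
def pt(m,u,v,z):
    K=m["intrinsics"];V=np.array(m["view"]);Rm=V[:3,:3];c=-Rm.T@V[:3,3]
    d=Rm.T@np.linalg.inv(K)@np.array([u,v,1.]);return c+d*(z-c[2])/d[2]
def cloud(m,d):
    v,u=np.mgrid[:480,:640];K=np.array(m["intrinsics"])
    P=np.stack([(u-K[0,2])/K[0,0]*d,(v-K[1,2])/K[1,1]*d,d],-1)
    V=np.array(m["view"]);W=(P-V[:3,3])@V[:3,:3];W[d==0]=np.nan;return W
def delta(pos,Rt):
    s=get_state();R0=R.from_quat(s["eef_rot"]);
    return R0.inv().apply(np.array(pos)-s["tool_pos"]),(R0.inv()*Rt).as_rotvec()
E
python3 - <<'E'
from h import *
p=cv2.imread("pics/top0.png")
a=cv2.resize(p[220:300,250:350],(500,400),interpolation=cv2.INTER_CUBIC)
a=np.clip(a.astype(float)*1.6,0,255).astype(np.uint8)
b=cv2.resize(p[265:345,385:445],(300,400),interpolation=cv2.INTER_CUBIC);b=np.clip(b.astype(float)*2,0,255).astype(np.uint8)
cv2.imwrite("pics/crop0.png",np.hstack([a,b]))
m=camera_model("top");W=cloud(m,np.load("pics/top0.npy"))
def pr(n,u,v):print(n,np.round(W[v,u],4))
for n,u,v in [("grip",418,290),("knob",419,332),("hood",300,245),("hood2",300,240),("fin",296,250),("railL",297,200),("face",310,220),("ulhole",288,168),("urhole",346,182),("ll",268,263),("lr",326,277),("tkey",157,277),("spool",236,330),("carton",130,170)]:pr(n,u,v)
# face plane fit & box corner
E
```

```text
grip [ 0.4494 -0.2955  0.0727]
knob [ 0.3591 -0.2943  0.0718]
hood [ 0.5407 -0.0397  0.1263]
hood2 [ 0.5509 -0.0398  0.1285]
fin [ 0.5304 -0.0313  0.1243]
railL [ 0.635  -0.0338  0.1379]
face [ 0.5965 -0.0612  0.1164]
ulhole [ 0.6959 -0.0157  0.1674]
urhole [ 0.6653 -0.1357  0.1682]
ll [0.5126 0.0314 0.0585]
lr [ 0.4814 -0.0964  0.0531]
tkey [0.4815 0.27   0.0716]
spool [0.3673 0.1002 0.0515]
carton [0.709  0.3264 0.1136]
```

View pics/crop0.png

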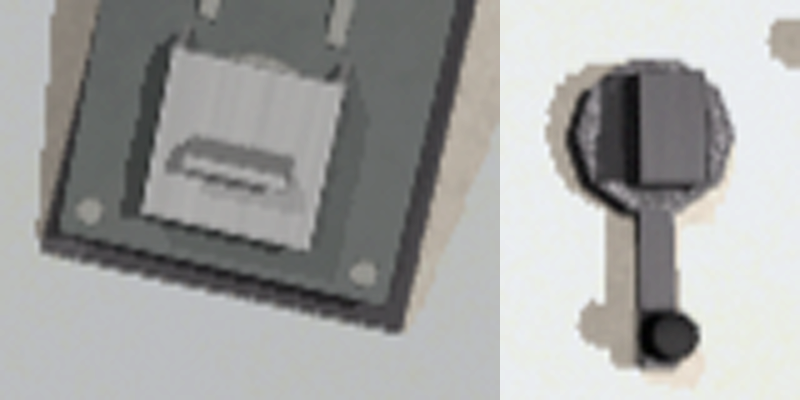

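```bash
python3 - <<'E'
from h import *
for cam in("top","side"):
    m=camera_model(cam);W=cloud(m,np.load(f"pics/{cam}0.npy")).reshape(-1,3);W=W[np.isfinite(W[:,0])]
    # face points
    B=W[(W[:,0]>.42)&(W[:,0]<.8)&(W[:,1]>-.2)&(W[:,1]<.08)&(W[:,2]>.03)&(W[:,2]<.25)]
    yaw=np.radians(-14)
    for _ in range(4):
        n=np.array([-.5*np.cos(yaw),-.5*np.sin(yaw),.866]);h=B@n
        hist,e=np.histogram(h,np.arange(h.min(),h.max(),.002));k=e[hist.argmax()]+.001
        F=B[abs(h-k)<.006];c=F.mean(0);nn=np.linalg.svd(F-c)[2][2];nn*=np.sign(nn[2])
        tilt=np.degrees(np.arccos(nn[2]));yaw=np.arctan2(-nn[1],-nn[0])
    print(cam,"tilt",tilt,"yaw",np.degrees(yaw),len(F))
    for _ in range(2):
        R0=R.from_euler("ZY",[yaw,-np.radians(30)]).as_matrix() # x up slope
        L=(F-c)@R0
        rect=cv2.minAreaRect((L[:,:2]*1000).astype(np.float32));box=cv2.boxPoints(rect)
        a=rect[2]; a=(a+45)%90-45; yaw+=np.radians(a)/1; 
        print("rect",np.round(rect[0],1),np.round(rect[1],1),a,np.degrees(yaw))
    L=(F-c)@R0
    cx=(L[:,0].min()*0+rect[0][0]/1000);
    cen=c+R0@np.array([rect[0][0]/1000,rect[0][1]/1000,0])
    ax=cen-R0[:,0]*.0525
    print("axis pt",np.round(ax,4),"origin should z .085")
    H=(B-ax)@R0
    for nm,lo,hi in(("top",.034,.042),("fin",.058,.068)):
        S=H[(H[:,2]>lo)&(H[:,2]<hi)&(abs(H[:,0])<.12)&(abs(H[:,1])<.06)]
        print(nm,len(S),np.round(np.percentile(S,[1,50,99],axis=0),4).tolist())
    C=W[(abs(W[:,0]-.43)<.12)&(abs(W[:,1]+.295)<.06)]
    for nm,lo,hi in(("blk+knob",.066,.080),("hub",.026,.038)):
        S=C[(C[:,2]>lo)&(C[:,2]<hi)]
        if nm[0]=="b":
            for q in(S[S[:,0]>.4],S[S[:,0]<.4]):
                rr=cv2.minAreaRect((q[:,:2]*1000).astype(np.float32));print(nm,len(q),np.round(q[:,2].mean(),4),np.round(rr[0],1),np.round(rr[1],1),rr[2])
        else: print(nm,len(S),np.round(np.percentile(S[S[:,0]>.4],[1,99],axis=0),4).tolist())
E
```

```text
top tilt 30.054726727916137 yaw -13.227654516238154 6258
rect [-18.1   0.9] [150.2 246.6] -0.11540985107421875 -13.343064367312373
rect [-18.1   0.8] [150.2 246.6] -0.01590728759765625 -13.358971654910029
axis pt [ 0.5482 -0.0388  0.0851] origin should z .085
top 974 [[-0.0352, -0.0363, 0.0342], [0.0071, -0.0006, 0.0378], [0.0397, 0.0361, 0.0417]]
fin 77 [[-0.0007, -0.0209, 0.0581], [0.0033, 0.0006, 0.0637], [0.0065, 0.0211, 0.0674]]
blk+knob 317 0.0734 [ 449.4 -296.8] [29.7 48.5] 88.81219482421875
blk+knob 73 0.0696 [ 359.4 -295.5] [20.1 20.1] 17.578227996826172
hub 531 [[0.4018, -0.3304, 0.0266], [0.4824, -0.263, 0.0377]]
side tilt 29.960004328364878 yaw -11.881752029094919 3410
rect [-22.9  18.2] [154.6 246.5] -1.1818466186523438 -13.063598647747263
rect [-23.2  17.8] [154.6 246.5] -0.152618408203125 -13.216217055950388
axis pt [ 0.5479 -0.0401  0.0846] origin should z .085
top 534 [[-0.0346, -0.0364, 0.0344], [0.0079, -0.0073, 0.0378], [0.0401, 0.0376, 0.0404]]
fin 53 [[-0.0005, -0.0216, 0.0583], [0.0036, -0.0042, 0.0633], [0.0058, 0.0222, 0.0658]]
blk+knob 462 0.0725 [ 449.9 -298. ] [32.6 50. ] 86.86894989013672
blk+knob 102 0.0688 [ 360.6 -295.6] [19.9 19.7] 86.00566101074219
hub 889 [[0.4012, -0.3321, 0.0265], [0.483, -0.2814, 0.0374]]
```

The crop confirms the dark crank, with its block, hub and round black knob. The fin is near (297,253). Measured sizes all match the description: face 150×246 mm, tilt 30°, axis point z 0.085, block 49×30 mm. The hood is about 3 mm open. Next I'll plan the approach for pushing the hood.

```bash
cat >> h.py <<'E'
RW=R.from_euler("ZY",[np.radians(-13.35),-np.radians(30)]).as_matrix() # cols u(up slope), left, n
AX=np.array([.548,-.0393,.085])
def face(x,y,z): return AX+RW@np.array([x,y,z])
def tool(phi): # tool z=-n, tool x at angle phi(deg, ccw about n) from upslope
    a=np.radians(phi);x=np.array([np.cos(a),np.sin(a),0]);z=np.array([0,0,-1.]);return R.from_matrix(RW@np.stack([x,np.cross(z,x),z],1))
def show(pos,Rt):
    d,w=delta(pos,Rt);s=get_state()
    print("first-shift",np.round(d,4),"then rot",np.round(w,4)," | rot-first shift",np.round(Rt.inv().apply(np.array(pos)-s["tool_pos"]),4),"| t",s["clock"],"F",np.round(s["contact_force"],1),"q",np.round(s["q"],2),"open",np.round(s["opening"],3))
E
python3 - <<'E'
from h import *
show(face(-.035,0,.115),tool(180))
E
```

```text
first-shift [-0.4494 -0.5136  0.0828] then rot [-0.0146 -0.5234 -0.0481]  | rot-first shift [-0.3257 -0.5354  0.2826] | t 0.1 F [-0.2  0.3  0.3] q [-1.25  0.69 -0.19  1.57  0.16  0.9  -0.22] open 1.002
```

```bash
python3 -m inch '-1 -.0225 -.0257 .0041 0 0 0;-1 -.0225 -.0257 .0041 0 0 0;-1 -.0225 -.0257 .0041 0 0 0;-1 -.0225 -.0257 .0041 0 0 0;-1 -.0225 -.0257 .0041 0 0 0;-1 -.0225 -.0257 .0041 0 0 0;-1 -.0225 -.0257 .0041 0 0 0;-1 -.0225 -.0257 .0041 0 0 0;-1 -.0225 -.0257 .0041 0 0 0;-1 -.0225 -.0257 .0041 0 0 0;-1 -.0225 -.0257 .0041 0 0 0;-1 -.0225 -.0257 .0041 0 0 0;-1 -.0225 -.0257 .0041 0 0 0;-1 -.0225 -.0257 .0041 0 0 0;-1 -.0225 -.0257 .0041 0 0 0;-1 -.0225 -.0257 .0041 0 0 0;-1 -.0225 -.0257 .0041 0 0 0;-1 -.0225 -.0257 .0041 0 0 0;-1 -.0225 -.0257 .0041 0 0 0;-1 -.0225 -.0257 .0041 0 0 0' 20
python3 -m inch '-1 0 0 0 -.003 -.105 -.01;-1 0 0 0 -.003 -.105 -.01;-1 0 0 0 -.003 -.105 -.01;-1 0 0 0 -.003 -.105 -.01;-1 0 0 0 -.003 -.105 -.01;-1 0 0 0 0 0 0;-1 0 0 0 0 0 0'
python3 - <<'E'
from h import *
show(face(-.035,0,.115),tool(180))
show(face(-.035,0,.059),tool(180))
E
```

```text
clock: 1.77
tool_pos: [0.4634, -0.0207, 0.1673]
eef_rot: [0.141, 0.99, 0.0, -0.0]
contact_force: [0.8, 1.3, 0.0]
opening: 0.004
finger_force: 0.0
clock: 2.35
tool_pos: [0.4356, -0.0278, 0.1593]
eef_rot: [0.128, 0.988, -0.035, 0.076]
contact_force: [-0.6, 0.3, -0.4]
opening: 0.003
finger_force: 0.0
first-shift [-0.0248  0.015  -0.0047] then rot [-0.0563 -0.3644 -0.0109]  | rot-first shift [-0.0249  0.0148  0.0053] | t 2.35 F [-0.6  0.3 -0.4] q [-0.04  0.61 -0.11  2.34  1.19  0.18  0.  ] open 0.003
first-shift [-0.0448  0.0182  0.0476] then rot [-0.0563 -0.3644 -0.0109]  | rot-first shift [-0.0249  0.0148  0.0613] | t 2.35 F [-0.6  0.3 -0.4] q [-0.04  0.61 -0.11  2.34  1.19  0.18  0.  ] open 0.003
```

```bash
python3 - <<'E'
from h import *
s=get_state();Rt=R.from_quat(s["eef_rot"]);z=Rt.apply([0,0,1]);print("z",z,"x",Rt.apply([1,0,0]))
for a in(-.045,-.030,.03,.06,.075):
    show(face(a,0,.052)-.011*z,Rt)
show(face(-.045,0,.115)-.011*z,Rt)
E
```

```text
z [ 0.14113673 -0.08807538 -0.98606448] x [-0.95558451  0.24818479 -0.15894198]
first-shift [-0.0379  0.0186  0.0467] then rot [0. 0. 0.]  | rot-first shift [-0.0379  0.0186  0.0467] | t 2.35 F [-0.6  0.3 -0.4] q [-0.04  0.61 -0.11  2.34  1.19  0.18  0.  ] open 0.003
first-shift [-0.0519  0.0186  0.0413] then rot [0. 0. 0.]  | rot-first shift [-0.0519  0.0186  0.0413] | t 2.35 F [-0.6  0.3 -0.4] q [-0.04  0.61 -0.11  2.34  1.19  0.18  0.  ] open 0.003
first-shift [-0.108   0.0187  0.0199] then rot [0. 0. 0.]  | rot-first shift [-0.108   0.0187  0.0199] | t 2.35 F [-0.6  0.3 -0.4] q [-0.04  0.61 -0.11  2.34  1.19  0.18  0.  ] open 0.003
first-shift [-0.136   0.0187  0.0092] then rot [0. 0. 0.]  | rot-first shift [-0.136   0.0187  0.0092] | t 2.35 F [-0.6  0.3 -0.4] q [-0.04  0.61 -0.11  2.34  1.19  0.18  0.  ] open 0.003
first-shift [-0.15    0.0187  0.0039] then rot [0. 0. 0.]  | rot-first shift [-0.15    0.0187  0.0039] | t 2.35 F [-0.6  0.3 -0.4] q [-0.04  0.61 -0.11  2.34  1.19  0.18  0.  ] open 0.003
first-shift [-0.0155  0.015  -0.0121] then rot [0. 0. 0.]  | rot-first shift [-0.0155  0.015  -0.0121] | t 2.35 F [-0.6  0.3 -0.4] q [-0.04  0.61 -0.11  2.34  1.19  0.18  0.  ] open 0.003
```

```bash
python3 -m inch '-1 -.01 .0093 .012 0 0 0;-1 -.01 .0093 .012 0 0 0;-1 -.009 0 .012 0 0 0;-1 -.009 0 .011 0 0 0;-1 0 0 0 0 0 0;-1 -.0112 0 -.0043 0 0 0;-1 -.0112 0 -.0043 0 0 0;-1 -.0112 0 -.0043 0 0 0;-1 -.0112 0 -.0043 0 0 0;-1 -.0112 0 -.0043 0 0 0;-1 -.0112 0 -.0043 0 0 0;-1 -.0112 0 -.0043 0 0 0;-1 -.0112 0 -.0043 0 0 0'
python3 - <<'E'
from h import *
s=get_state();Rt=R.from_quat(s["eef_rot"]);z=Rt.apply([0,0,1])
print("tip in face",RW.T@(s["tool_pos"]+.011*z-AX),"z",z)
show(face(.075,0,.052)-.011*z,Rt)
E
```

```text
clock: 3.43
tool_pos: [0.5616, -0.0425, 0.1661]
eef_rot: [0.128, 0.988, -0.035, 0.073]
contact_force: [-2.2, 1.6, -3.5]
opening: 0.001
finger_force: 1.9
tip in face [ 0.0486473  -0.00054456  0.05300564] z [ 0.13604672 -0.08725642 -0.98685237]
first-shift [-0.0249  0.0006 -0.0086] then rot [0. 0. 0.]  | rot-first shift [-0.0249  0.0006 -0.0086] | t 3.4333 F [-2.2  1.6 -3.5] q [ 0.22  0.72 -0.45  1.96  0.84  0.54  0.46] open 0.001
```

Contact has been made. I'll continue in smaller steps and look for the stop.

```bash
python3 -m inch '-1 -.0075 0 -.0028 0 0 0;-1 -.0075 0 -.0028 0 0 0;-1 -.0047 0 -.0018 0 0 0;-1 -.0028 0 -.0011 0 0 0' ;python3 -m inch '-1 -.0028 0 -.0011 0 0 0'; python3 -m inch '-1 -.0028 0 -.0011 0 0 0'; python3 - <<'E'
from h import *
s=get_state();Rt=R.from_quat(s["eef_rot"]);z=Rt.apply([0,0,1])
print("tip in face",RW.T@(s["tool_pos"]+.011*z-AX))
W=cloud(camera_model("top"),snapshot("top")[1]).reshape(-1,3);H=(W-AX)@RW
S=H[(abs(H[:,2]-.038)<.003)&(abs(H[:,0]-.06)<.1)&(abs(H[:,1])<.045)];print("hood top x range",np.round(np.percentile(S,[1,99],axis=0),4))
E
```

```text
clock: 3.77
tool_pos: [0.5771, -0.0463, 0.1753]
eef_rot: [0.128, 0.989, -0.035, 0.068]
contact_force: [-15.4, 7.3, -12.1]
opening: 0.006
finger_force: 9.2
clock: 3.85
tool_pos: [0.5772, -0.0463, 0.1755]
eef_rot: [0.127, 0.989, -0.036, 0.066]
contact_force: [-18.3, 8.8, -15.4]
opening: 0.005
finger_force: 10.9
clock: 3.93
tool_pos: [0.5773, -0.0464, 0.1756]
eef_rot: [0.127, 0.989, -0.036, 0.063]
contact_force: [-21.5, 10.9, -19.2]
opening: 0.009
finger_force: 12.8
tip in face [ 0.06725648 -0.00081151  0.05327141]
hood top x range [[ 0.1197 -0.0355  0.036 ]
 [ 0.1233 -0.0307  0.0384]]
```

The upper edge of the hood is at 0.1233 m, which is 0.085 + 0.038, so it is at its stop. Next I'll retreat, plan the move above the crank, and look at the stub.

```bash
python3 -m inch '-1 .008 0 .003 0 0 0;-1 .02 0 0 0 0 0;-1 .01 0 -.02 0 0 0;1 0 0 -.04 0 0 0;1 0 -.02 -.03 0 0 0;1 0 -.03 -.02 0 0 0;1 0 -.04 0 0 0 0;1 0 -.04 0 0 0 0;1 0 -.04 0 0 0 0;1 0 -.04 0 0 0 0;1 0 -.03 0 0 0 0;1 0 0 0 0 0 0'
python3 - <<'E'
from h import *
p,d=snapshot("top");m=camera_model("top")
W=cloud(m,d).reshape(-1,3);H=(W-AX)@RW
S=H[(abs(H[:,2]-.038)<.003)&(abs(H[:,0]-.06)<.1)&(abs(H[:,1])<.045)];print("hood top",np.round(np.percentile(S,[1,99],axis=0),4))
# rectified view of stub at height 28mm(top of stub): 60x60mm, 10px/mm ; +x up
V=np.array(m["view"]);K=m["intrinsics"]
def proj(P): q=K@(V[:3,:3]@P+V[:3,3]);return q[:2]/q[2]
src=[];dst=[(0,0),(599,0),(599,599),(0,599)]
for x,y in((.04,.04),(.04,-.04),(-.04,-.04),(-.04,.04)): src.append(proj(face(x,y,.028)))
T=cv2.getPerspectiveTransform(np.float32(src),np.float32(dst));im=cv2.warpPerspective(p[:,:,::-1],T,(600,600),flags=cv2.INTER_CUBIC)
cv2.imwrite("pics/stub.png",np.clip(im*1.6,0,255).astype(np.uint8))
RG=R.from_matrix(np.array([[-1,.015,0],[.015,1,0],[0,0,-1]]))
show([.4495,-.297,.16],RG); show([.4495,-.297,.054],RG)
E
```

```text
clock: 4.98
tool_pos: [0.4729, -0.2702, 0.293]
eef_rot: [0.135, 0.987, -0.038, 0.076]
contact_force: [0.5, -0.3, -0.8]
opening: 0.665
finger_force: 0.0
hood top [[ 0.0481 -0.0361  0.035 ]
 [ 0.1231  0.0365  0.0409]]
first-shift [ 0.0373 -0.0296  0.1306] then rot [-0.0715  0.1541 -0.2517]  | rot-first shift [ 0.0245 -0.0312  0.1332] | t 5.0333 F [-0.1  0.8 -0.6] q [ 0.85  0.53 -0.68  1.89  0.57  0.74  1.15] open 0.707
first-shift [ 0.0543 -0.0241  0.235 ] then rot [-0.0715  0.1541 -0.2517]  | rot-first shift [ 0.0245 -0.0312  0.2392] | t 5.0333 F [-0.1  0.8 -0.6] q [ 0.85  0.53 -0.68  1.89  0.57  0.74  1.15] open 0.707
```

View pics/stub.png

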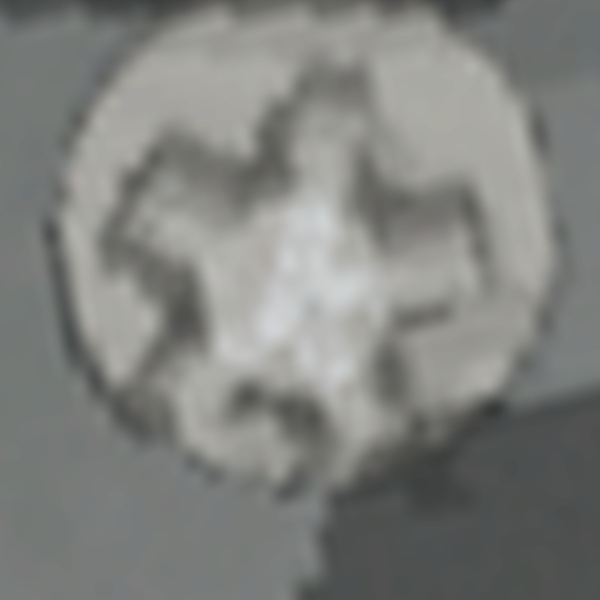

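The rectified view puts the stub centre near (302,285). Its teeth are at (325,110), (435,258), (160,210) and (210,420), so the drive is about 7° clockwise. A closer look with the wrist camera will refine that, so I'll work out where to go.

```bash
python3 - <<'E'
from h import *
m=camera_model("wrist");V=np.array(m["view"]);s=get_state();Rt=R.from_quat(s["eef_rot"]).as_matrix()
c=-V[:3,:3].T@V[:3,3]
print("K",np.round(m["intrinsics"],1).tolist(),"cam in tool",Rt.T@(c-s["tool_pos"]));print(np.round(V[:3,:3]@Rt,3))
P=face(0,0,.028);print("stub in cam",V[:3,:3]@P+V[:3,3], "dist shift tool", Rt.T@(P-s["tool_pos"]))
E
```

```text
K [[342.3, 0.0, 316.1], [0.0, 342.3, 243.7], [0.0, 0.0, 1.0]] cam in tool [ 0.07492403 -0.0004385  -0.13406123]
[[-0.     1.     0.001]
 [-0.957  0.    -0.289]
 [-0.289 -0.001  0.957]]
stub in cam [ 0.24742316 -0.04589825  0.30217868] dist shift tool [0.03152389 0.24680932 0.16862965]
```

```bash
python3 -m inch '1 .005 .04 0 0 0 0;1 .005 .04 0 0 0 0;1 .005 .04 .01 0 0 0;1 .005 .037 .016 0 0 0;1 0 .036 .018 0 0 0;1 0 .036 .018 0 0 0;1 0 .018 .018 0 0 0;1 0 0 0 0 0 0;1 0 0 0 0 0 0'
python3 - <<'E'
from h import *
m=camera_model("wrist");p,d=snapshot("wrist")
V=np.array(m["view"]);K=m["intrinsics"]
def proj(P): q=K@(V[:3,:3]@P+V[:3,3]);return q[:2]/q[2]
src=[];dst=[(0,0),(599,0),(599,599),(0,599)]
for x,y in((.04,.04),(.04,-.04),(-.04,-.04),(-.04,.04)): src.append(proj(face(x,y,.028)))
print(src, m["view"][:3,3])
T=cv2.getPerspectiveTransform(np.float32(src),np.float32(dst));im=cv2.warpPerspective(p[:,:,::-1],T,(600,600),flags=cv2.INTER_CUBIC)
cv2.imwrite("pics/stub2.png",np.clip(im*1.4,0,255).astype(np.uint8))
H=(cloud(m,d).reshape(-1,3)-AX)@RW
S=H[(abs(H[:,2]-.028)<.0035)&(np.hypot(H[:,0],H[:,1])<.032)]
print(len(S),"mean",S.mean(0)); a=np.degrees(np.arctan2(-S[:,1],S[:,0]));rr=np.hypot(S[:,0],S[:,1]);
q=(rr>.015)&(rr<.024);z=np.exp(1j*np.radians(a[q])*5).mean();print("tooth phase cw deg",np.degrees(np.angle(z))/5,abs(z),q.sum())
F=H[(abs(H[:,2]-.006)<.002)&(np.hypot(H[:,0],H[:,1])<.045)];print("flange",np.percentile(F,[1,99],axis=0))
E
```

```text
clock: 5.78
tool_pos: [0.5321, -0.023, 0.1983]
eef_rot: [0.126, 0.988, -0.035, 0.076]
contact_force: [0.1, -0.9, 0.2]
opening: 1.003
finger_force: 0.0
[array([365.38972022, 301.80324371]), array([246.74851102, 300.7919077 ]), array([248.76249332, 184.66910593]), array([364.54290524, 183.42050543])] [-0.10310225 -0.52400397  0.10557012]
1799 mean [-0.000735    0.00106765  0.02731181]
tooth phase cw deg 10.43036758947401 0.831753468811353 521
flange [[-0.03274256 -0.03088106  0.00412488]
 [ 0.03099497  0.03312142  0.00693043]]
```

View pics/stub2.png

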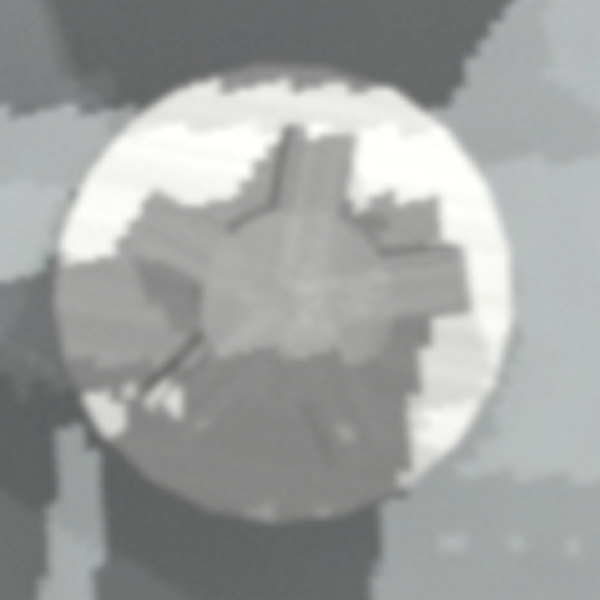

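The wrist view shows the stub core around (297,287). The tooth tips are at (326,132), (466,277) and (135,220). Averaging the teeth and using depth, the drive is about 10° clockwise and the centre offset is about (-0.6, +0.9) mm.

I'll fit the crank with its arm 82° clockwise of uphill, so it ends about 164° clockwise. Now to the crank.

```bash
sed -i 's/^AX=.*/AX=np.array([.548,-.0393,.085])+RW@np.array([-.0006,.0009,0])/' h.py
python3 -m inch '1 0 0 -.04 0 0 0;1 0 -.02 -.03 0 0 0;1 0 -.04 0 0 0 0;1 0 -.04 0 0 0 0;1 0 -.04 0 0 0 0;1 0 -.04 0 0 0 0;1 0 -.04 0 0 0 0;1 .01 -.03 0 -.02 .04 -.063;1 .01 -.01 0 -.02 .04 -.063;1 0 0 0 -.015 .04 -.063;1 0 0 0 -.015 .035 -.063;1 0 0 0 0 0 0;1 0 0 0 0 0 0'
python3 - <<'E'
from h import *
RG=R.from_matrix(np.array([[-1,.015,0],[.015,1,0],[0,0,-1]]))
show([.4495,-.297,.12],RG)
E
```

```text
clock: 6.92
tool_pos: [0.4355, -0.2669, 0.2783]
eef_rot: [0.005, 1.0, -0.0, 0.0]
contact_force: [0.5, 1.0, 0.7]
opening: 0.998
finger_force: 0.0
first-shift [-0.0142 -0.0299  0.1583] then rot [-0.0004  0.0008  0.0047]  | rot-first shift [-0.0144 -0.0299  0.1583] | t 6.9167 F [0.5 1.  0.7] q [ 0.95  0.59 -0.79  1.85  0.53  0.92  1.47] open 0.998
```

Next I'll descend to z 0.12 and check with a wrist image before gripping.

```bash
python3 -m inch '1 -.0036 -.0075 .039 0 0 0;1 -.0036 -.0075 .039 0 0 .005;1 -.0036 -.0075 .039 0 0 0;1 -.0036 -.0075 .039 0 0 0;1 0 0 0 0 0 0;1 0 0 0 0 0 0'
python3 - <<'E'
from h import *
m=camera_model("wrist");p,d=snapshot("wrist");cv2.imwrite("pics/w1.png",p[:,:,::-1])
RG=R.from_matrix(np.array([[-1,.015,0],[.015,1,0],[0,0,-1]]))
W=cloud(m,d).reshape(-1,3);S=W[(abs(W[:,2]-.074)<.005)&(abs(W[:,0]-.449)<.04)&(abs(W[:,1]+.297)<.035)]
if len(S)>20: print(len(S),cv2.minAreaRect((S[:,:2]*1000).astype(np.float32)),S.mean(0))
show([.4495,-.297,.053],RG)
E
```

```text
clock: 7.42
tool_pos: [0.4486, -0.2953, 0.1212]
eef_rot: [0.006, 1.0, 0.001, -0.002]
contact_force: [0.2, 0.2, 1.1]
opening: 0.999
finger_force: 0.0
4195 ((449.10394287109375, -297.1827392578125), (30.058483123779297, 50.583030700683594), 88.80420684814453) [ 0.44741136 -0.29709427  0.07288526]
first-shift [ 0.0007 -0.0018  0.0701] then rot [0.0003 0.0001 0.0037]  | rot-first shift [ 0.0007 -0.0017  0.0701] | t 7.4667 F [ 0.7 -0.2  1.1] q [ 0.85  0.83 -0.6   1.92  0.78  0.64  1.31] open 0.999
```

View pics/w1.png

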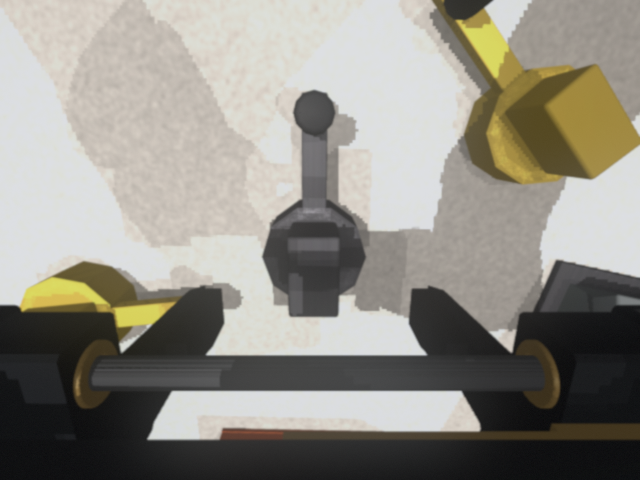

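The block, at (315,285), is centred between the fingers, and the yellow cranks are clear of them. I'll descend, grip and lift.

```bash
python3 -m inch '1 0 -.0017 .02 0 0 0.003;1 0 0 .02 0 0 0;1 0 0 .019 0 0 0;1 0 0 .009 0 0 0;1 0 0 0 0 0 0;-1 0 0 0 0 0 0;-1 0 0 0 0 0 0;-1 0 0 0 0 0 0;-1 0 0 0 0 0 0;-1 0 0 0 0 0 0;-1 0 0 0 0 0 0;-1 0 0 0 0 0 0;-1 0 0 0 0 0 0' 50
python3 - <<'E'
from h import *
show([.4495,-.297,.053],R.from_quat(get_state()["eef_rot"]))
E
```

```text
clock: 8.55
tool_pos: [0.45, -0.2975, 0.0536]
eef_rot: [0.007, 1.0, 0.0, -0.0]
contact_force: [0.1, 0.5, 0.8]
opening: 0.424
finger_force: 0.0
first-shift [0.0005 0.0005 0.0006] then rot [0. 0. 0.]  | rot-first shift [0.0005 0.0005 0.0006] | t 8.55 F [0.1 0.5 0.8] q [ 0.78  0.93 -0.49  1.94  0.9   0.5   1.2 ] open 0.424
```

```bash
python3 -m inch '-1 0 0 0 0 0 0;-1 0 0 0 0 0 0;-1 0 0 0 0 0 0;-1 0 0 0 0 0 0'; python3 -m inch '-1 0 0 -.02 0 0 0;-1 0 0 -.03 0 0 0;-1 0 0 -.04 0 0 0;-1 0 0 -.04 0 0 0;-1 0 0 -.04 0 0 0;-1 0 0 -.03 0 0 0;-1 0 0 0 0 0 0'
python3 - <<'E'
from h import *
s=get_state();print(s["finger_force"])
show(face(0,0,.059)+np.array([-.06,0,.17]),R.from_quat(s["eef_rot"]))
show(face(0,0,.060),tool(-82.2))
print(tool(-82.2).as_matrix())
E
```

```text
clock: 8.88
tool_pos: [0.45, -0.2972, 0.0535]
eef_rot: [0.007, 1.0, 0.0, -0.0]
contact_force: [0.9, 0.6, -0.1]
opening: 0.333
finger_force: 50.0
clock: 9.47
tool_pos: [0.4531, -0.2982, 0.2589]
eef_rot: [0.007, 1.0, -0.002, 0.004]
contact_force: [0.6, -1.1, -4.2]
opening: 0.339
finger_force: 50.0
49.99681390821934
first-shift [-0.0024  0.2666 -0.0479] then rot [0. 0. 0.]  | rot-first shift [-0.0024  0.2666 -0.0479] | t 9.4667 F [ 0.6 -1.1 -4.2] q [ 0.95  0.65 -0.77  1.8   0.56  0.91  1.49] open 0.339
first-shift [-0.0605  0.2682  0.1217] then rot [ 0.4622 -0.3241 -1.4524]  | rot-first shift [-0.2803  0.0215  0.1069] | t 9.4667 F [ 0.6 -1.1 -4.2] q [ 0.95  0.65 -0.77  1.8   0.56  0.91  1.49] open 0.339
[[-0.11440547 -0.86616394  0.48648887]
 [-0.99111387  0.06606599 -0.11544945]
 [ 0.06785779 -0.49537392 -0.8660254 ]]
```

```bash
python3 -m inch '-1 0 .03 -.005 0 0 0;-1 0 .038 -.007 0 0 0;-1 0 .038 -.007 0 0 0;-1 0 .038 -.007 0 0 0;-1 0 .038 -.007 0 0 0;-1 0 .038 -.007 0 0 0;-1 0 .03 -.007 0 0 0;-1 0 .017 0 0 0 0;-1 0 0 0 .0355 -.0249 -.1117;-1 0 0 0 .0355 -.0249 -.1117;-1 0 0 0 .0355 -.0249 -.1117;-1 0 0 0 .0355 -.0249 -.1117;-1 0 0 0 .0355 -.0249 -.1117;-1 0 0 0 .0355 -.0249 -.1117;-1 0 0 0 .0355 -.0249 -.1117;-1 0 0 0 0 0 0'
python3 - <<'E'
from h import *
s=get_state();print(s["finger_force"])
show(face(0,0,.060),tool(-82.2))
E
```

```text
clock: 10.8
tool_pos: [0.451, -0.0308, 0.2988]
eef_rot: [-0.376, 0.915, -0.121, 0.081]
contact_force: [-0.7, 0.5, -4.6]
opening: 0.337
finger_force: 50.0
49.99634642153978
first-shift [-0.0378  0.0002  0.1716] then rot [ 0.2276 -0.1511 -0.6643]  | rot-first shift [-0.0182  0.0218  0.1734] | t 10.8 F [-0.7  0.5 -4.6] q [ 0.45  0.41 -0.87  2.19  0.91  0.72  1.28] open 0.337
```

```bash
python3 -m inch '-1 0 0 0 .0379 -.0252 -.1107;-1 0 0 0 .0379 -.0252 -.1107;-1 0 0 0 .0379 -.0252 -.1107;-1 0 0 0 .0379 -.0252 -.1107;-1 0 0 0 .0379 -.0252 -.1107;-1 0 0 0 .0379 -.0252 -.1107;-1 0 0 0 0 0 0;-1 0 0 0 0 0 0'
python3 - <<'E'
from h import *
s=get_state();print(s["finger_force"])
show(face(0,0,.060),tool(-82.2))
E
```

```text
clock: 11.47
tool_pos: [0.453, -0.0315, 0.2996]
eef_rot: [-0.645, 0.719, -0.213, 0.147]
contact_force: [-0.7, 0.1, -4.3]
opening: 0.335
finger_force: 50.0
49.99747836962342
first-shift [-0.0187  0.0242  0.173 ] then rot [ 0.0001 -0.0018 -0.0113]  | rot-first shift [-0.0187  0.024   0.173 ] | t 11.4667 F [-0.7  0.1 -4.3] q [ 0.46  0.36 -0.87  2.42  1.59  0.54  1.26] open 0.335
```

```bash
python3 -m inch '-1 -.0065 .008 .035 0 0 -.0113;-1 -.0065 .008 .035 0 0 0;-1 -.0066 .008 .035 0 0 0;-1 0 0 .025 0 0 0;-1 0 0 .008 0 0 0;-1 0 0 0 0 0 0;-1 0 0 0 0 0 0'
cat > chk.py <<'E'
from h import *
s=get_state();Rt=tool(-82.2);x=Rt.apply([1,0,0])
f=RW.T@(s["tool_pos"]-AX);print("tool in face",np.round(f,4),"grip",s["finger_force"])
show(face(0,0,f[2])-.0009*x,Rt)
E
python3 chk.py; python3 - <<'E'
from h import *
for cam in("side","top"):
    p,d=snapshot(cam)
    H=(cloud(camera_model(cam),d).reshape(-1,3)-AX)@RW; 
    if cam=="side": cv2.imwrite("pics/s1.png",cv2.resize(p[130:310,230:440,::-1],None,fx=2.8,fy=2.8,interpolation=cv2.INTER_CUBIC))
    a=np.radians(-82.2);L=np.stack([H[:,0]*np.cos(a)+H[:,1]*np.sin(a),-H[:,0]*np.sin(a)+H[:,1]*np.cos(a),H[:,2]],1)
    K=L[(abs(L[:,0]-.09)<.013)&(abs(L[:,1])<.03)&(L[:,2]>.095)&(L[:,2]<.13)]
    if len(K)>8:
        Kt=K[K[:,2]>np.percentile(K[:,2],60)];print(cam,"knob",len(K),np.round([np.percentile(K,2,axis=0),np.percentile(K,98,axis=0)],4).tolist())
E
```

```text
clock: 12.05
tool_pos: [0.5031, -0.0258, 0.1683]
eef_rot: [-0.65, 0.714, -0.215, 0.146]
contact_force: [-0.1, 0.7, -4.3]
opening: 0.337
finger_force: 50.0
tool in face [0.0017 0.0018 0.0955] grip 49.99809466302395
first-shift [ 0.0007  0.0019 -0.    ] then rot [-0.003  -0.0013  0.003 ]  | rot-first shift [0.0007 0.0019 0.    ] | t 12.05 F [-0.1  0.7 -4.3] q [ 0.35  0.79 -0.86  2.46  2.05  0.9   0.84] open 0.337
side knob 124 [[0.0837, -0.0074, 0.0956], [0.1006, 0.0126, 0.1122]]
top knob 116 [[0.0804, -0.0065, 0.0961], [0.0998, 0.0133, 0.1157]]
```

View pics/s1.png

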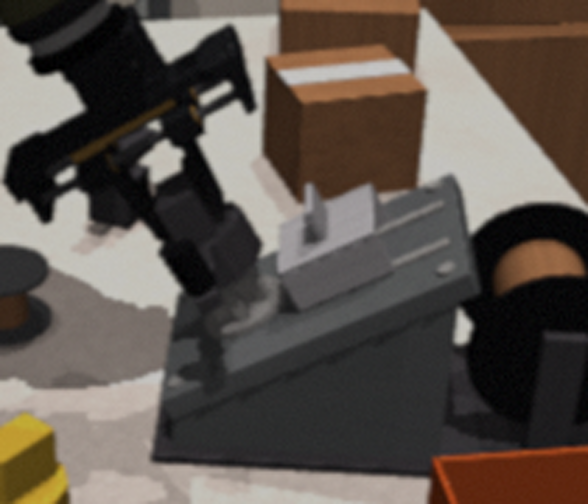

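The crank is held square just above the exposed stub. The arm points right and knob height is 0.112 as expected. I'll correct the lateral offset by about 2 mm and press down gently.

```bash
python3 -m inch '-1 .0003 .0021 .002 -.003 -.0013 .003;-1 0 0 .005 0 0 0;-1 0 0 .005 0 0 0;-1 0 0 0 0 0 0'; python3 chk.py;python3 -m inch '-1 0 0 .003 0 0 0;-1 0 0 .002 0 0 0'; python3 -m inch '-1 0 0 .002 0 0 0;-1 0 0 .001 0 0 0'; python3 chk.py
```

```text
clock: 12.48
tool_pos: [0.5075, -0.0277, 0.1564]
eef_rot: [-0.65, 0.715, -0.214, 0.147]
contact_force: [0.1, -0.1, -4.9]
opening: 0.341
finger_force: 50.0
tool in face [-0.0002  0.0011  0.0829] grip 49.99807013198733
first-shift [ 0.0002 -0.     -0.    ] then rot [-0.0013  0.0002  0.0016]  | rot-first shift [ 0.0002 -0.     -0.    ] | t 12.4833 F [ 0.1 -0.1 -4.9] q [ 0.35  0.82 -0.86  2.45  2.07  0.92  0.83] open 0.341
clock: 12.65
tool_pos: [0.5096, -0.0279, 0.1522]
eef_rot: [-0.65, 0.714, -0.214, 0.147]
contact_force: [-0.0, 0.2, -4.6]
opening: 0.336
finger_force: 50.0
clock: 12.82
tool_pos: [0.511, -0.0282, 0.1495]
eef_rot: [-0.65, 0.714, -0.214, 0.147]
contact_force: [0.3, -0.2, -5.3]
opening: 0.332
finger_force: 50.0
tool in face [-0.0006  0.0014  0.0751] grip 49.997991509735584
first-shift [ 0.0006 -0.0004 -0.    ] then rot [-0.0008  0.001   0.0024]  | rot-first shift [ 0.0006 -0.0004  0.    ] | t 12.8167 F [ 0.3 -0.2 -5.3] q [ 0.35  0.84 -0.85  2.45  2.09  0.93  0.83] open 0.332
```

It is already 6 mm onto the stub with no resistance, so the teeth are meshing. I'll keep going down.

```bash
python3 -m inch '-1 .0003 -.0002 .003 0 0 0;-1 0 0 .003 0 0 0;-1 0 0 .003 0 0 0;-1 0 0 .003 0 0 0;-1 0 0 0 0 0 0'; python3 -m inch '-1 0 0 .002 0 0 0;-1 0 0 .0015 0 0 0';python3 chk.py
```

```text
clock: 13.23
tool_pos: [0.5171, -0.03, 0.1389]
eef_rot: [-0.65, 0.715, -0.214, 0.147]
contact_force: [0.3, -0.5, -4.9]
opening: 0.334
finger_force: 50.0
clock: 13.4
tool_pos: [0.5187, -0.0302, 0.1364]
eef_rot: [-0.65, 0.714, -0.214, 0.147]
contact_force: [0.1, 0.4, -4.8]
opening: 0.334
finger_force: 50.0
tool in face [-0.0002  0.0012  0.0598] grip 49.997995756566525
first-shift [ 0.0003 -0.     -0.    ] then rot [-0.0011  0.001   0.0025]  | rot-first shift [ 0.0003 -0.      0.    ] | t 13.4 F [ 0.1  0.4 -4.8] q [ 0.35  0.88 -0.84  2.43  2.11  0.95  0.83] open 0.334
```

```bash
python3 -m inch '-1 0 0 .001 0 0 0;-1 0 0 .001 0 0 0';python3 -m inch '-1 0 0 .001 0 0 0;-1 0 0 0.001 0 0 0';python3 chk.py
```

```text
clock: 13.57
tool_pos: [0.5189, -0.0301, 0.136]
eef_rot: [-0.651, 0.713, -0.214, 0.147]
contact_force: [-13.2, 1.1, 23.3]
opening: 0.337
finger_force: 50.0
clock: 13.73
tool_pos: [0.5189, -0.0301, 0.1359]
eef_rot: [-0.652, 0.712, -0.215, 0.148]
contact_force: [-23.7, 1.1, 42.3]
opening: 0.337
finger_force: 50.0
tool in face [-0.0003  0.0013  0.0593] grip 50.03694808110595
first-shift [ 0.0005 -0.0002 -0.    ] then rot [-0.0044  0.0017  0.0072]  | rot-first shift [ 0.0005 -0.0002  0.    ] | t 13.7333 F [-23.7   1.1  42.3] q [ 0.35  0.88 -0.85  2.43  2.12  0.96  0.83] open 0.337
```

It is firmly seated: the tool is at 59.3 mm against the expected 59.5, with force building. I'll relax the preload and wind clockwise (+ about tool z).

```bash
python3 -m inch '-1 0 0 -.003 0 0 0;-1 0 0 0 0 0 .06;-1 0 0 0 0 0 .1;-1 0 0 0 0 0 .1;-1 0 0 0 0 0 .1;-1 0 0 0 0 0 .1' 55; python3 chk.py; python3 -m inch '-1 0 0 0 0 0 .1;-1 0 0 0 0 0 .1;-1 0 0 0 0 0 .1;-1 0 0 0 0 0 .1;-1 0 0 0 0 0 .1;-1 0 0 0 0 0 .1;-1 0 0 0 0 0 .1;-1 0 0 0 0 0 0'; python3 chk.py; python3 -c "
from h import *
print(get_state()['moment'])"
```

```text
clock: 14.23
tool_pos: [0.5193, -0.0307, 0.1365]
eef_rot: [-0.468, 0.844, -0.175, 0.192]
contact_force: [-2.2, -1.4, 2.6]
opening: 0.329
finger_force: 55.0
tool in face [0.0005 0.0008 0.0595] grip 55.014769937843084
first-shift [ 0.0001  0.0006 -0.    ] then rot [-0.0031  0.0006 -0.4611]  | rot-first shift [-0.0002  0.0006 -0.    ] | t 14.2333 F [-2.2 -1.4  2.6] q [ 0.41  0.92 -0.96  2.43  2.06  1.03  0.44] open 0.329
clock: 14.9
tool_pos: [0.5195, -0.0308, 0.1366]
eef_rot: [-0.15, 0.954, -0.099, 0.241]
contact_force: [-3.2, -0.9, 5.6]
opening: 0.336
finger_force: 55.0
tool in face [0.0007 0.0008 0.0595] grip 55.002983920276165
first-shift [ 0.0006  0.0005 -0.    ] then rot [-0.0033  0.0019 -1.1614]  | rot-first shift [-0.0002  0.0008  0.    ] | t 14.9 F [-3.2 -0.9  5.6] q [ 0.48  0.99 -1.11  2.43  1.99  1.15 -0.18] open 0.336
[-0.1435623   0.64485277 -0.243581  ]
```

```bash
cat > mom.py <<'E'
from h import *
s=get_state();print("Mn",round(float(RW[:,2]@s["moment"]),2),"turn",-delta(s["tool_pos"],tool(-82.2))[1][2],"F",np.round(s["contact_force"],1))
E
python3 mom.py
python3 -m inch '-1 0 0 0 0 0 .08;-1 0 0 0 0 0 .08;-1 0 0 0 0 0 .06;-1 0 0 0 0 0 .04'|tail -1;python3 mom.py
python3 -m inch '-1 0 0 0 0 0 .03;-1 0 0 0 0 0 .03'|tail -1;python3 mom.py
python3 -m inch '-1 0 0 0 0 0 .03;-1 0 0 0 0 0 .03'|tail -1;python3 mom.py
```

```text
Mn -0.07 turn 1.1613836614058735 F [-3.2 -0.9  5.6]
finger_force: 55.0
Mn 0.22 turn 1.4193220488191063 F [-4.2 -1.4  4.4]
finger_force: 55.0
Mn 0.15 turn 1.4778735523301225 F [-2.8 -0.8  5.1]
finger_force: 55.0
Mn 0.22 turn 1.5378117930182382 F [-3.2 -1.6  5.5]
```

```bash

python3 -m inch '-1 0 0 0 0 0 .025;-1 0 0 0 0 0 .02'|tail -1;python3 mom.py
python3 -m inch '-1 0 0 0 0 0 .025;-1 0 0 0 0 0 .025'|tail -1;python3 mom.py
python3 -m inch '-1 0 0 0 0 0 .025;-1 0 0 0 0 0 .025'|tail -1;python3 mom.py;python3 chk.py
```

```text
finger_force: 55.0
Mn 0.17 turn 1.5828717815635849 F [-3.2 -2.1  5.7]
finger_force: 55.6
Mn 1.34 turn 1.6304151929894866 F [-2.1 -1.9  4.1]
finger_force: 57.5
Mn 2.06 turn 1.6784034099457517 F [-3.  -2.5  5.9]
tool in face [0.0004 0.0005 0.0596] grip 57.467088837584015
first-shift [ 0.0005  0.0004 -0.    ] then rot [-0.0034  0.0025 -1.6784]  | rot-first shift [-0.0005  0.0004  0.    ] | t 16.0667 F [-3.  -2.5  5.9] q [ 0.51  1.05 -1.21  2.43  1.95  1.24 -0.64] open 0.336
```

Torque climbed to 2 Nm with no other contact, so the drive is at its stop. I'll ease off the twist, press once to confirm seating, and release.

```bash
python3 -m inch '-1 0 0 .001 0 0 -.03;-1 0 0 .001 0 0 -.03;-1 0 0 -.0015 0 0 0'|head -5; python3 mom.py; python3 chk.py|head -1
python3 -m inch '1 0 0 -.0005 0 0 0;1 0 0 0 0 0 0;1 0 0 0 0 0 0;1 0 0 0 0 0 0;1 0 0 0 0 0 0;1 0 0 0 0 0 0;1 0 0 -.01 0 0 0;1 0 0 -.02 0 0 0;1 0 0 -.03 0 0 0;1 0 0 -.04 0 0 0;1 0 0 -.04 0 0 0;1 0 0 0 0 0 0'
python3 - <<'E'
from h import *
m=camera_model("wrist");p,d=snapshot("wrist");a=cv2.resize(p,(400,300))
pt_,dt=snapshot("top");b=cv2.resize(pt_[200:320,230:390],(400,300),interpolation=cv2.INTER_CUBIC)
cv2.imwrite("pics/end.png",np.vstack([a,np.clip(b*1.5,0,255).astype(np.uint8)])[:,:,::-1])
for n,mm,dd in(("wrist",m,d),("top",camera_model("top"),dt)):
    H=(cloud(mm,dd).reshape(-1,3)-AX)@RW
    for nm,lo,hi,c in(("block",.074,.086,0),("knob",.070,.080,1),("hub",.035,.0435,0)):
        S=H[(H[:,2]>lo)&(H[:,2]<hi)&((H[:,0]<-.06)==bool(c))&(np.hypot(H[:,0],H[:,1])<.115)&(H[:,0]<.04)&(abs(H[:,1])<.05)]
        if len(S)>10:
            rc=cv2.minAreaRect((S[:,:2]*1000).astype(np.float32));print(n,nm,len(S),"h",np.round(np.percentile(S[:,2],[10,50,90]),4),np.round(rc[0],1),np.round(rc[1],1),round(rc[2],1))
    S=H[(abs(H[:,2]-.038)<.003)&(H[:,0]>.046)&(abs(H[:,0]-.06)<.1)&(abs(H[:,1])<.045)]
    if len(S):print("hood",np.round(np.percentile(S[:,0],[1,99]),4))
E
```

```text
clock: 16.32
tool_pos: [0.5191, -0.0309, 0.1365]
eef_rot: [0.07, 0.963, -0.042, 0.257]
contact_force: [0.8, -1.0, -3.3]
opening: 0.334
Mn 0.49 turn 1.6192436417149332 F [ 0.8 -1.  -3.3]
tool in face [0.0003 0.0006 0.0596] grip 55.07760554552078
clock: 17.32
tool_pos: [0.4501, -0.0123, 0.2632]
eef_rot: [0.069, 0.962, -0.041, 0.261]
contact_force: [-0.3, -0.2, -0.2]
opening: 0.998
finger_force: 0.0
wrist block 2311 h [0.0781 0.0791 0.08  ] [-0.6  0. ] [50.3 30. ] 7.3
wrist knob 734 h [0.0737 0.075  0.076 ] [-89.8 -11.4] [21.2 21. ] 52.6
wrist hub 2793 h [0.0383 0.0392 0.0401] [-12.9   2.7] [68.1 91. ] 79.0
hood [0.0466 0.1214]
top block 346 h [0.0765 0.0796 0.0827] [ 1.7 -0.3] [51.4 30.3] 7.2
top hub 459 h [0.0367 0.0396 0.0421] [-8.5  2.7] [69.4 91.3] 68.9
hood [0.0487 0.1236]
```

View pics/end.png

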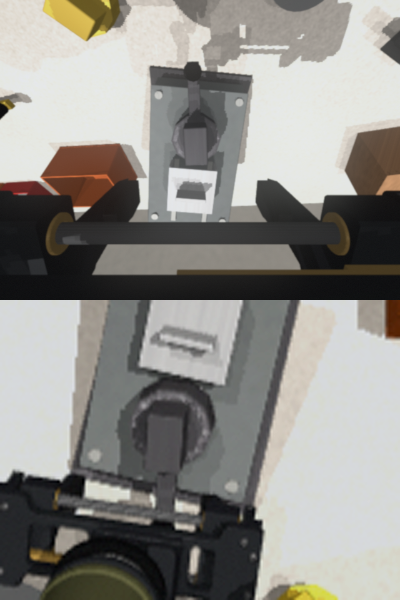

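The end view shows the crank seated, with the block top 79.5 mm above the face (80 expected). The arm is 173° clockwise, matching the 1.6 rad stop plus mesh play. The hood is open at its stop and the gripper is clear, so I'm handing in.

```bash
python3 -c "
from plant import r
print(r.finish_job())"
```

```text
the job is handed in; nothing more can be done
None
```

The job is handed in at about 17.5 s: the hood is at its stop, and the crank is meshed, fully home and wound clockwise to the drive's stop. The gripper has let go, and I did not touch the T-key, carton, parts bin or spool.

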